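Hang the lamp head on the balanced arm

ROBOT

A 6-joint arm with a two-finger parallel gripper is mounted at the origin on the work surface. World frame = base frame: x ahead of the robot, y to its left, z up, the work surface at z = 0. Lengths are in m, angles in degrees, forces in N, time in s.
With the tool pointing down it reaches from about 0.3 to 1 m from the base axis. Payload 5.1 kg.
Tool frame: the origin (TCP) lies at the very end of the fingers, on their centre line; the grasp point (between the pads) lies grasp_offset behind it (grasp_offset is the distance from the TCP to the grasp point, in m); z points along the fingers, y is the line along which they close (so a half turn about z gives the same grasp; the last joint's range is limited). The gripper opens to 95 mm and grips with 3 to 60 N. Pads are 20 mm wide; open, the fingers measure 119 mm over their backs; the gripper's body (75 mm by 180 mm) begins 59 mm behind the grasp point.
Start: joints at [72.502, 7.093, 94.555, -0, 78.352, -4.733], TCP at [0.144, 0.634, 0.215] pointing down, gripper open.
Joint ranges: [-149.61, 149.61], [-58.7, 133.49], [1.44, 155.28], [-77.14, 257.14], [18.33, 153.61], [-166.67, 166.67]. Speed limits (degrees/s): [147.25, 147.25, 180, 180, 180, 180].

INTERFACE

Orientations are given as a 3x3 rotation matrix whose columns are the frame's x, y, z axes.
In Python, from bench import get_state, snapshot, camera_params, sign_off, regions_of, grasp_offset gives the robot as it stands.
- The arm moves only by the tool jog_arm, never from a script. Its argument "rows" is a list of rows, each a list of 3 entries, a list of its own where there are three numbers: the finger opening in m, from 0 to 0.0951, then the shift along the world's x, y, z in m, then the turn, a rotation vector about the world's x, y, z in degrees. In form: [[gripper, [x, y, z], [rx, ry, rz]], ...]. A call has 1 to 5 rows; each row shifts and turns the commanded pose from where the row before left it; what a row does not reach is not made up. A row lasts 1/10 s, in which the tool goes at most 50 mm and 8.59 degrees, less where a joint would pass 70% of its speed; a pose out of reach is approached as far as the arm can. A call with a gripper value outside its range is refused whole. The fingers move at their own pace and stop on an object; the grip force is fixed at half the most. Time passes only in rows, so rows that do not move let the fingers close. It gives the time, the measured TCP pose, the force, the opening and the grip force at its end, in the units of the state.
- get_state(): the state, without advancing time (a new reading comes with each control period).
- snapshot(name): name is "side" or "top"; returns the picture (420x560x3 uint8, red, green, blue); there is no depth.
- camera_params(name): a dict with "K" (3x3 intrinsics, pixels), "R" (3x3) and "t" (3): a world point X has camera coordinates R X + t. Camera axes: x right, y down, z forward; pixel columns grow to the right and rows downward; lengths in m; the calibration is good to about 2 mm. A picture is of the moment at which its call begins. camera_params takes no time and is no camera call.
- sign_off(): hands the job in; it is judged then, once.
Trained networks look in the newest picture that a camera, given by its name, has taken for a name from the list of things; names that differ only in an ending like _2 or _b are one class to them, and where a whole thing is asked for, a point or a joint stands for the part that bears it (a point fixed in the world has none). Each returns a list of dicts, best first, with "score" (0 to 1); they miss things now and then, are a little off and sometimes report something else, mostly with a low value. They report only what shows in the picture. A call takes as long as a camera call. They do not tell look-alikes from the thing itself.
- regions_of(camera, name): "region" (420x560 bool, what is visible of it) and "xy" ([column, row] in pixels, amid what is visible of it).
The state is a dict: "t": time; "joint_positions": joint angles; "dq": joint speeds; "joint_torque": joint torques, N m; "eef_pos": TCP position; "eef_rot": TCP orientation; "force": force on the tool from outside, world axes, zero at the start; "torque": the same for the moment, N m; "gripper_width": opening from 0.0 (shut) to 1.0 (fully open); "grip_force": force on a finger pad.
Only numpy, scipy, OpenCV 4.12 (cv2) and the standard library are available. Lean on these libraries where they do the work, as an engineer would, in place of code of your own. Each camera call takes 0.05 s, during which the arm holds its last target. There are 200 camera calls.

TASK

Take the cordless lamp head out of its charging tray by its orange grip and hang it by its steel bar in the hook of the spring-balanced arm. Keep hold of it while the arm slowly sinks under the weight, let go only when the arm carries the whole lamp so that it neither drops nor springs up, and leave it hanging level and still. Never press the arm down hard or onto its stop, and leave the other things on the bench alone.

Things in the scene. Friction and masses are not known exactly. Their poses are not given: they have to be found in the camera images.
- lamp_grip (a point): centre of the lamp head's orange grip: a plastic block 20 x 20 mm, 36 mm tall (this point is half-way up), to be taken from above, best with the fingers closing along y. On the same upright axis, 40 mm below this point, lies the hanging bar. z = lamp up, y = along the bar and the lamp's long side; half a turn about z looks the same. Lamp mass unknown, 0.26 to 0.69 kg
- lamp_bar (a point): centre of the lamp head's hanging bar: a round steel bar of 10 mm diameter and 72 mm length along the lamp's y. Two uprights (8 mm) join its ends to the lamp's housing, leaving a window 64 mm wide and 63 mm tall under it; the arm's free end, with the hook (34 mm from lips to underside), goes level into this window before the bar is lowered. Same axes as lamp_grip
- lamp: the cordless lamp head: a white housing 56 x 170 x 28 mm (x, y, z) with the aluminium bail, hanging bar and orange grip on top, 154 mm tall in all; origin at the centre of its underside. The bar lies 96 mm and the grip's centre 136 mm above the origin
- dock: black charging tray on the table, 84 x 200 mm, in which the lamp stands at the start: its floor is 8 mm and its rim 20 mm above its origin, with 4 to 5 mm of play around the lamp; origin at the centre of its underside
- hook_seat (a point): where the centre of the hanging bar lies when seated in the steel hook at the arm's free end: a notch 24 mm wide along y, open upward; slot 16 mm wide along x, floor 5 mm below this point, walls to 7 mm above it, then lips flaring to 39 mm apart 19 mm above it. x = along the arm to its hinge, y = along the seated bar, z = up (tilting with the arm). Unloaded 0.24 to 0.27 m above the table
- balance_arm: the white spring-balanced arm with the hook; origin and axes as hook_seat. Its hinge lies from unloaded hook_seat 320 mm level along hook_seat's x and 32 mm lower; the seat circles about it, down to a stop 130 mm below. Spring: about 60 N/m at the hook (17 mm per newton hung), so the lamp balances 40 to 115 mm down, as its mass is; let go out of balance it swings about 1 s
- driver_pot: bystander, to be left alone: black rubber pot, 44 mm across, with small screwdrivers standing in it, 89 mm tall in all, standing on the table between the dock and the balancer; origin at the centre of its underside
- jar: bystander, to be left alone: small glass jar with a steel cap, 40 mm across, 45 mm tall, standing in the front of the table; origin at the centre of its underside
- loupe: bystander, to be left alone: black eye loupe, 34 mm across, 26 mm tall, standing beyond the work area; origin at the centre of its underside
- movement_holder: bystander, to be left alone: steel block 50 x 36 mm with a round brass watch movement on it, 22 mm tall, standing beyond the work area, under or near the arm; origin at the centre of its underside
- parts_tray: bystander, to be left alone: blue divided parts tray, 60 x 90 x 18 mm, standing beyond the work area; origin at the centre of its underside
- tweezers: bystander, to be left alone: steel tweezers lying flat, 110 mm long, 5 mm thick, standing in the front of the table; origin at the centre of its underside
- oil_cups: bystander, to be left alone: aluminium block with three coloured oil cups, 36 x 90 x 18 mm, standing in the front of the table; origin at the centre of its underside
Not all that is in view belongs to the job. What is shaped like the lamp but green or purple is not meant.

How it is judged (in metres and radians):
On the way, in this order (a step that is already met when the one before it is completed fails the run):
1. the lamp head is lifted clear of the charging tray in the fingers (z of lamp_bar in the frame of dock above 0.15 m and contact force between the fingers and lamp above 1 N), for 0.2 s.
2. still held, the bar lies in the hook and the arm has sunk and stands almost still (distance between lamp_bar and hook_seat below 0.012 m and distance of hook_seat from where it was at the start of the episode above 0.025 m and angular speed of balance_arm below 0.1 rad/s and contact force between the fingers and lamp above 1 N), for 0.2 s.
At the end, for the whole second after the job is handed in: the centre of the lamp's bar lies within 12 mm of the hook's seat, the lamp hangs within 0.12 rad of level, slower than 20 mm/s, the hook sunk by more than 25 mm under it and slower than 0.05 rad/s, the lamp released (distance between lamp_bar and hook_seat below 0.012 m and angle between lamp's own z axis and vertical below 0.12 rad and linear speed of lamp below 0.02 m/s and angular speed of balance_arm below 0.05 rad/s and distance of hook_seat from where it was at the start of the episode above 0.025 m); the robot touches nothing.
It fails at once if the arm dropped, sprang or was driven faster than 0.45 rad/s (145 mm/s at the hook) (angular speed of balance_arm above 0.45 rad/s).
It fails at once if the lamp was let go out of balance: released in the hook, the arm moved faster than 0.16 rad/s (51 mm/s at the hook) (contact force between the fingers and lamp below 0.05 N and distance between lamp_bar and hook_seat below 0.03 m and angular speed of balance_arm above 0.16 rad/s).
It fails at once if the arm was pushed down to its lower stop (hook more than 124 mm down) (distance of hook_seat from where it was at the start of the episode above 0.124 m).
It fails at once if the lamp was pressed on the arm or hook with more than 18 N (contact force between lamp and balance_arm above 18 N).
It fails at once if a bystander was moved by more than 25 mm (distance of any of driver_pot, jar, loupe, movement_holder, parts_tray, tweezers, oil_cups from where it was at the start of the episode above 0.025 m).
It also fails if it takes over 72 s, if anything falls off the work surface, if the arm or the gripper's body presses on something with over 40 N, if the wrist force passes 120 N, or if a joint passes its speed limit or range.

## Working session

There is one attempt and no reset: what is moved stays moved. The work goes in short steps, Python scripts to look and compute and a tool call to move; the robot and the scene stay as the last step left them, time stands still between calls to the robot, and variables do not carry over. Pictures are saved under pics/ and viewed, at most 10 in all, crops included, and the job is handed in when it is done.

Besides the shell and the picture viewer there is one more tool, called by a JSON object that holds its "fn" and its "kwargs", one argument or row to a line. jog_arm: Moves the arm, as the interface text tells. Its arguments: {"type":"object","properties":{"rows":{"type":"array"}},"required":["rows"]}

```bash
mkdir -p pics
cat > h.py <<'E'
from bench import *
import numpy as np, cv2
def proj(c,X):
    p=camera_params(c); x=p["K"]@(np.array(p["R"])@np.array(X,float)+np.array(p["t"])); return x[:2]/x[2]
def ray(c,uv):
    p=camera_params(c); R=np.array(p["R"]);t=np.array(p["t"])
    d=R.T@(np.linalg.inv(p["K"])@np.array([uv[0],uv[1],1.])); return -R.T@t, d/np.linalg.norm(d)
def atz(c,uv,z):
    o,d=ray(c,uv); return o+d*(z-o[2])/d[2]
def tri(u1,u2):
    o1,d1=ray("side",u1);o2,d2=ray("top",u2)
    A=np.c_[d1,-d2]; s=np.linalg.lstsq(A,o2-o1,rcond=None)[0]
    a=o1+s[0]*d1;b=o2+s[1]*d2; return (a+b)/2,np.linalg.norm(a-b)
E
python3 - <<'E'
from h import *
np.set_printoptions(precision=3,suppress=True)
for c in("side","top"):
    im=snapshot(c); cv2.imwrite(f"pics/{c}0.png",im[...,::-1])
    print(c,"cam at",ray(c,(280,210)))
    for n in("lamp_grip","lamp_bar","lamp","dock","hook_seat","balance_arm","driver_pot"):
        for r in regions_of(c,n)[:4]: 
            ys,xs=np.nonzero(r["region"]); print(n,round(r["score"],2),np.round(r["xy"]),xs.min(),xs.max(),ys.min(),ys.max())
print(grasp_offset,get_state()["t"],get_state()["eef_rot"],get_state()["force"])
E
```

```text
side cam at (array([ 0.246, -0.681,  0.915]), array([ 0.211,  0.736, -0.643]))
lamp_grip 0.96 [197. 178.] 181 221 145 200
lamp_grip 0.94 [268. 169.] 243 293 136 184
lamp_grip 0.65 [299. 222.] 280 318 188 250
lamp_bar 0.98 [271. 172.] 243 293 137 183
lamp_bar 0.68 [200. 177.] 181 220 145 200
lamp_bar 0.62 [302. 224.] 281 318 188 250
lamp 0.84 [264. 166.] 243 293 137 184
lamp 0.76 [199. 181.] 181 221 146 200
lamp 0.72 [300. 220.] 281 317 188 249
dock 0.98 [295. 245.] 276 324 211 257
hook_seat 0.78 [431. 280.] 357 503 258 296
hook_seat 0.67 [297. 243.] 276 325 210 257
balance_arm 0.98 [433. 282.] 357 504 258 296
driver_pot 0.62 [306. 290.] 300 316 270 303
driver_pot 0.62 [433. 277.] 358 503 258 296
top cam at (array([0.462, 0.133, 1.376]), array([ 0.038,  0.026, -0.999]))
lamp_grip 0.89 [248. 187.] 219 282 177 200
lamp_grip 0.78 [143. 190.] 124 158 162 223
lamp_grip 0.69 [138. 275.] 113 168 250 301
lamp_grip 0.62 [435. 121.] 428 444 56 197
lamp_bar 0.93 [142. 276.] 113 169 249 302
lamp_bar 0.63 [252. 188.] 221 281 177 199
lamp_bar 0.57 [144. 195.] 124 158 162 223
lamp 0.93 [142. 276.] 112 169 249 301
lamp 0.64 [141. 193.] 125 157 163 223
lamp 0.63 [253. 187.] 221 282 177 200
dock 0.7 [253. 204.] 217 288 173 205
hook_seat 0.84 [436. 125.] 428 444 57 197
hook_seat 0.31 [416. 267.] 397 430 258 276
balance_arm 0.61 [432. 119.] 428 444 57 197
driver_pot 0.73 [339. 211.] 331 346 201 216
0.0188 0.8 [[-0.975  0.221  0.   ]
 [ 0.221  0.975  0.   ]
 [-0.     0.    -1.   ]] [-0.576 -0.282 -0.461]
```

```bash
python3 -c "
import cv2,numpy as np
a=cv2.imread('pics/side0.png');b=cv2.imread('pics/top0.png')
print(a.shape)"
```

```text
(420, 560, 3)
```

View pics/side0.png

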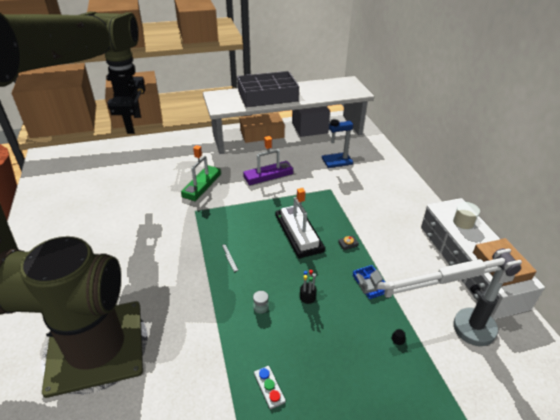

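View pics/top0.png

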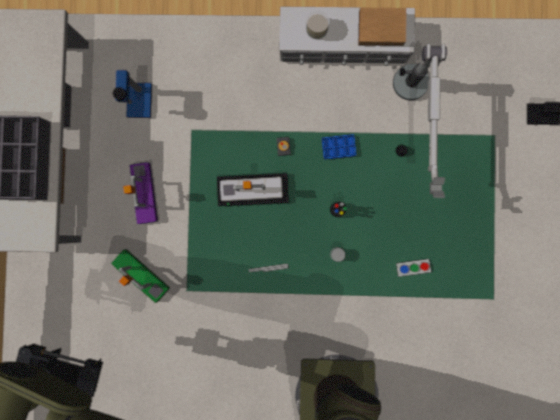

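Side view: three lamp-shaped things, green (200,180), purple (268,170) and white in a black tray (300,230). Only the white one in its tray fits; in the top view it is at (252,190). The hook is at about (388,288) in the side view and (437,187) in the top view.

Run:
```python
from h import *
np.set_printoptions(precision=3,suppress=True)
a=cv2.imread('pics/side0.png');b=cv2.imread('pics/top0.png')
def cr(i,x,y,w,h,s): return cv2.resize(i[y:y+h,x:x+w],None,fx=s,fy=s,interpolation=cv2.INTER_CUBIC)
top=np.hstack([cr(a,265,180,80,60,5),cr(b,210,165,80,60,5)])
bot=np.hstack([cr(a,365,255,80,60,5),cr(b,400,150,80,60,5)])
cv2.imwrite('pics/crop.png',np.vstack([top,bot]))
def orange(i,x0,x1,y0,y1):
    h=cv2.cvtColor(i,cv2.COLOR_BGR2HSV); m=(h[...,0]<18)&(h[...,1]>170)&(h[...,2]>120)
    k=np.zeros_like(m);k[y0:y1,x0:x1]=m[y0:y1,x0:x1]; ys,xs=np.nonzero(k); print(len(xs),xs.min(),xs.max(),ys.min(),ys.max()); return xs.mean(),ys.mean()
s=orange(a,285,320,180,215);t=orange(b,225,275,175,198); print(s,t,*tri(s,t))
# dock/lamp long axis from top view
for n in("lamp","dock"):
    for r in regions_of("top",n)[:3]:
        m=r["region"].astype(np.uint8)
        print(n,r["xy"],cv2.minAreaRect(np.argwhere(m)[:,::-1].astype(np.int32)))
for z in(0.028,0.02): print(atz("top",(217,205),z),atz("top",(288,203),z),atz("top",(287,174),z))
print(tri((388,288),(437,186)))
o=regions_of("side","driver_pot")[0];p=regions_of("top","driver_pot")[0]
print(atz("top",(337,210),0.04),atz("side",(308,298),0))
```

```text
72 298 304 189 201
44 244 250 182 188
(np.float64(300.625), np.float64(194.63888888888889)) (np.float64(246.8181818181818), np.float64(184.9090909090909)) [0.572 0.251 0.145] 0.0013233321376604512
lamp [142.0, 276.1] ((138.22352600097656, 277.9058837890625), (61.17439270019531, 30.587196350097656), 40.601295471191406)
lamp [140.8, 192.7] ((139.84999084472656, 192.95001220703125), (60.38692092895508, 28.849960327148438), 81.8698959350586)
lamp [253.2, 186.6] ((251.48463439941406, 188.2230682373047), (21.245018005371094, 60.85061264038086), 86.8201675415039)
dock [252.7, 203.6] ((252.60826110839844, 188.88143920898438), (30.423133850097656, 71.33543395996094), 87.39744567871094)
[0.524 0.345 0.028] [0.534 0.147 0.028] [0.614 0.152 0.028]
[0.524 0.346 0.02 ] [0.534 0.147 0.02 ] [0.615 0.152 0.02 ]
(array([ 0.582, -0.201,  0.26 ]), np.float64(0.03186805167865612))
[0.517 0.013 0.04 ] [0.522 0.008 0.   ]
```

View pics/crop.png

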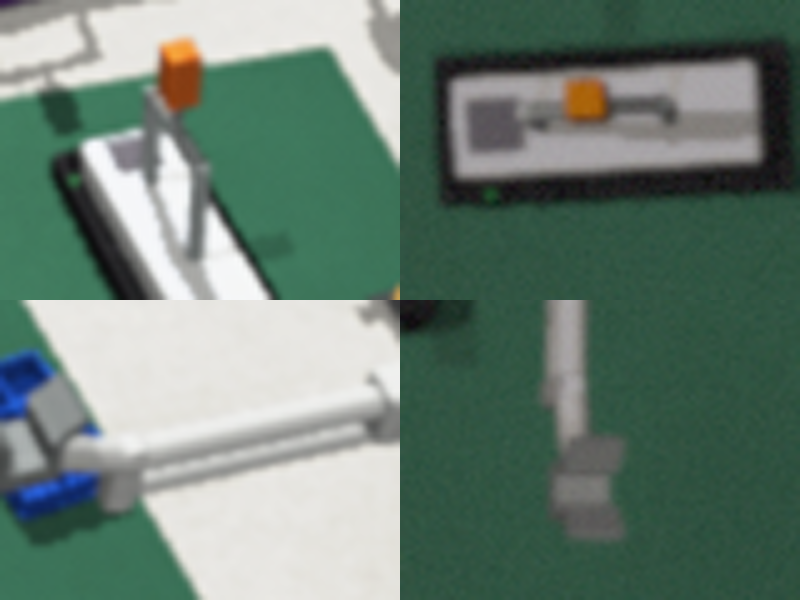

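The crop confirms the target: white housing, tray and orange grip. The grip triangulates to (0.572, 0.251, 0.145), against an expected height of 0.144, with yaw about +2.9°. Moving over it now.

{"fn": "jog_arm", "kwargs": {
  "rows": [
    [0.095,[0.036,-0.032,0],[0,0,1.6]],
    [0.095,[0.036,-0.032,0],[0,0,1.6]],
    [0.095,[0.036,-0.032,0],[0,0,1.6]],
    [0.095,[0.036,-0.032,0],[0,0,1.6]],
    [0.095,[0.036,-0.032,0],[0,0,1.6]]
  ]
}}

```text
t: 1.5
eef_pos: [0.3248, 0.4726, 0.2149]
eef_rot: [[-0.997, 0.081, 0.0], [0.081, 0.997, 0.0], [-0.0, 0.001, -1.0]]
force: [1.3, 0.8, 0.0]
gripper_width: 0.997
grip_force: 0.0
```

{"fn": "jog_arm", "kwargs": {
  "rows": [
    [0.095,[0.036,-0.032,0],[0,0,1.6]],
    [0.095,[0.036,-0.032,0],[0,0,1.6]],
    [0.095,[0.036,-0.032,0],[0,0,1.6]],
    [0.095,[0.036,-0.032,0],[0,0,1.6]],
    [0.095,[0.036,-0.032,0],[0,0,1.3]]
  ]
}}

```text
t: 2.0
eef_pos: [0.5049, 0.3124, 0.215]
eef_rot: [[-0.999, -0.052, 0.001], [-0.052, 0.999, 0.0], [-0.001, 0.0, -1.0]]
force: [0.8, 0.6, 0.2]
gripper_width: 1.002
grip_force: 0.0
```

Run:
```python
from h import *
np.set_printoptions(precision=3,suppress=True)
s=get_state(); print(s["t"],s["eef_pos"],s["eef_rot"],s["force"])
p=atz("top",(436.4,188),0.25);h=atz("top",(434,52),0.22);print(p,h,h-p,np.degrees(np.arctan2(*(h-p)[1::-1])))
for z in(.24,.25,.26,.27):
    q=atz("top",(436.4,188),z-.005); q[2]=z
    print(z,q,proj("side",q),[proj("side",q+np.array(o)) for o in((-.0195,0,.019),(.0195,0,.019))],[proj("top",q+np.array(o)) for o in((-.0195,0,.019),(.0195,0,.019))])
```

```text
2.0 [0.505 0.312 0.215] [[-0.999 -0.052  0.001]
 [-0.052  0.999  0.   ]
 [-0.001  0.    -1.   ]] [0.765 0.593 0.23 ]
[ 0.564 -0.195  0.25 ] [ 0.892 -0.195  0.22 ] [ 0.328  0.    -0.03 ] 0.06006677100722001
0.24 [ 0.565 -0.2    0.24 ] [369.485 296.161] [array([361.392, 291.832]), array([380.283, 287.651])] [array([439.418, 195.649]), array([439.595, 178.59 ])]
0.25 [ 0.564 -0.197  0.25 ] [369.15  291.742] [array([361.007, 287.302]), array([380.003, 283.146])] [array([439.445, 195.718]), array([439.624, 178.505])]
0.26 [ 0.564 -0.194  0.26 ] [368.812 287.276] [array([360.618, 282.723]), array([379.72 , 278.592])] [array([439.473, 195.789]), array([439.653, 178.419])]
0.27 [ 0.563 -0.191  0.27 ] [368.47  282.763] [array([360.225, 278.095]), array([379.434, 273.989])] [array([439.501, 195.86 ]), array([439.683, 178.331])]
```

{"fn": "jog_arm", "kwargs": {
  "rows": [
    [0.095,[0.034,-0.031,0],[0,0,0]],
    [0.095,[0.033,-0.03,0],[0,0,0]],
    [0.095,[0,0,-0.02],[0,0,0]],
    [0.095,[0,0,0],[0,0,0]],
    [0.095,[0,0,0],[0,0,0]]
  ]
}}

```text
t: 2.5
eef_pos: [0.57, 0.2529, 0.1941]
eef_rot: [[-0.999, -0.051, -0.002], [-0.051, 0.999, -0.0], [0.002, -0.0, -1.0]]
force: [0.3, -0.3, -0.0]
gripper_width: 0.999
grip_force: 0.0
```

Run:
```python
from h import *
np.set_printoptions(precision=1,suppress=True)
s=get_state(); print(s["eef_pos"],s["force"])
a=snapshot("side");b=snapshot("top");out=[]
cv2.imwrite('pics/side1.png',a[...,::-1])
def cr(i,x,y,w,h,s): return cv2.resize(i[y:y+h,x:x+w,::-1],None,fx=s,fy=s,interpolation=cv2.INTER_CUBIC)
A=cr(a,340,255,50,50,8);B=[A]
for z in(.25,.262):
    A2=A.copy();q=atz("top",(436.4,188),z-.005);q[2]=z
    for L in ([(-.0195,-.012,.019),(-.0195,.012,.019),(-.008,.012,.007),(-.008,.012,-.005),(.008,.012,-.005),(.008,.012,.007),(.0195,.012,.019),(.0195,-.012,.019),(.008,-.012,.007),(.008,-.012,-.005),(-.008,-.012,-.005),(-.008,-.012,.007),(-.0195,-.012,.019)],):
        P=np.array([(proj("side",q+np.array(o))-[340,255])*8+3.5 for o in L]).astype(np.int32)
        cv2.polylines(A2,[P],False,(0,0,255),1)
    B.append(A2)
B=[x[:,:] for x in B]
B=[cv2.resize(x,(266,266)) if 0 else x for x in B]
cv2.imwrite('pics/c2.png',np.vstack([np.hstack(B[1:]), ]))
```

```text
[0.6 0.3 0.2] [ 0.3 -0.3 -0. ]
```

View pics/c2.png

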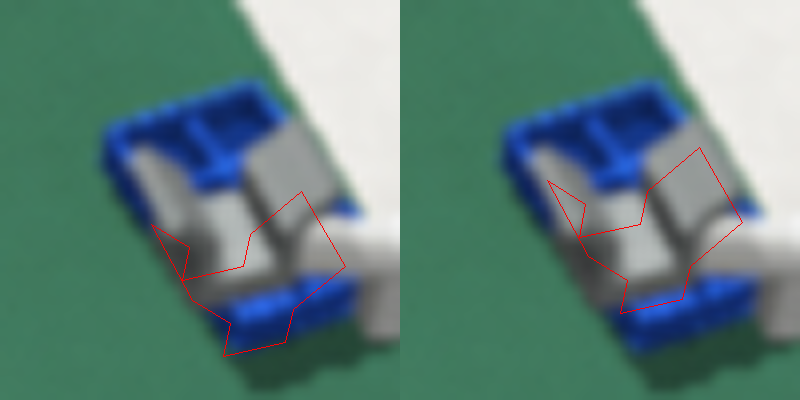

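Overlay of the hook model: the real lips (left corner (130,148), right (297,120) in the crop) lie about 3.4 px higher than the z=0.262 model. The seat is therefore about (0.562, -0.190, 0.268), within the given range. Now descending on the grip and closing.

{"fn": "jog_arm", "kwargs": {
  "rows": [
    [0.095,[0.002,-0.002,-0.03],[0,0,0]],
    [0.095,[0,0,-0.03],[0,0,0]],
    [0.095,[0,0,-0.007],[0,0,0]],
    [0.095,[0,0,0],[0,0,0]],
    [0.03,[0,0,0],[0,0,0]]
  ]
}}

```text
t: 3.1
eef_pos: [0.5734, 0.2517, 0.1296]
eef_rot: [[-0.999, -0.052, 0.002], [-0.052, 0.999, 0.001], [-0.003, 0.001, -1.0]]
force: [0.1, 0.7, 0.0]
gripper_width: 0.961
grip_force: 0.0
```

{"fn": "jog_arm", "kwargs": {
  "rows": [
    [0.0,[0,0,0],[0,0,0]],
    [0.0,[0,0,0],[0,0,0]],
    [0.0,[0,0,0],[0,0,0]],
    [0.0,[0,0,0],[0,0,0]],
    [0.0,[0,0,0],[0,0,0]]
  ]
}}

```text
t: 3.6
eef_pos: [0.5727, 0.2509, 0.1278]
eef_rot: [[-0.999, -0.051, 0.0], [-0.051, 0.999, 0.0], [-0.0, 0.0, -1.0]]
force: [-0.3, 1.3, -0.6]
gripper_width: 0.549
grip_force: 0.0
```

{"fn": "jog_arm", "kwargs": {
  "rows": [
    [0.0,[0,0,0],[0,0,0]],
    [0.0,[0,0,0],[0,0,0]],
    [0.0,[0,0,0],[0,0,0]]
  ]
}}

```text
t: 3.9
eef_pos: [0.5726, 0.2509, 0.1276]
eef_rot: [[-0.999, -0.051, -0.0], [-0.051, 0.999, -0.0], [0.0, -0.0, -1.0]]
force: [0.6, 0.8, 0.0]
gripper_width: 0.294
grip_force: 0.0
```

{"fn": "jog_arm", "kwargs": {
  "rows": [
    [0.0,[0,0,0],[0,0,0]],
    [0.0,[0,0,0],[0,0,0]],
    [0.0,[0,0,0],[0,0,0]],
    [0.0,[0,0,0],[0,0,0]],
    [0.0,[0,0,0],[0,0,0]]
  ]
}}

```text
t: 4.4
eef_pos: [0.5726, 0.2509, 0.1275]
eef_rot: [[-0.999, -0.051, -0.0], [-0.051, 0.999, -0.0], [0.0, -0.0, -1.0]]
force: [0.2, -1.1, -1.2]
gripper_width: 0.209
grip_force: 30.0
```

{"fn": "jog_arm", "kwargs": {
  "rows": [
    [0.0,[0,0,0.01],[0,0,0]],
    [0.0,[0,0,0.02],[0,0,0]],
    [0.0,[0,0,0.03],[0,0,0]],
    [0.0,[0,0,0.03],[0,0,0]],
    [0.0,[0,0,0.03],[0,0,0]]
  ]
}}

```text
t: 4.9
eef_pos: [0.5722, 0.2508, 0.2488]
eef_rot: [[-0.999, -0.051, -0.001], [-0.051, 0.999, -0.0], [0.001, -0.0, -1.0]]
force: [1.0, -0.6, -2.8]
gripper_width: 0.21
grip_force: 30.0
```

{"fn": "jog_arm", "kwargs": {
  "rows": [
    [0.0,[0,0,0.03],[0,0,0]],
    [0.0,[0,0,0.03],[0,0,0]],
    [0.0,[0,0,0.022],[0,0,0]],
    [0.0,[0,0,0],[0,0,0]],
    [0.0,[0,0,0],[0,0,0]]
  ]
}}

```text
t: 5.4
eef_pos: [0.5725, 0.2509, 0.3294]
eef_rot: [[-0.999, -0.051, -0.0], [-0.051, 0.999, -0.0], [0.0, -0.0, -1.0]]
force: [-0.3, 0.2, -2.8]
gripper_width: 0.21
grip_force: 30.0
```

```bash
cat > avg.py <<'E'
from h import *
import sys
np.set_printoptions(precision=3,suppress=True)
F=[];T=[]
for i in range(int(sys.argv[1])):
    im=snapshot("side"); s=get_state(); F.append(s["force"]);T.append(s["torque"])
F=np.array(F);print(s["t"],s["eef_pos"],"F",F.mean(0),"sd",F.std(0),"T",np.mean(T,0),"gw",s["gripper_width"],s["grip_force"],s["joint_torque"])
cv2.imwrite("pics/last_side.png",im[...,::-1])
E
python3 avg.py 15
```

```text
6.15 [0.573 0.251 0.33 ] F [-0.021  0.032 -2.673] sd [0.487 0.397 0.435] T [ 0.024  0.013 -0.005] gw 0.21222667307122542 29.987207651138306 [ -0.001 -39.95  -38.834  -0.011   0.092  -0.   ]
```

The lamp weighs about 2.7 N, so it should sink roughly 45 mm. Moving in front of the hook.

{"fn": "jog_arm", "kwargs": {
  "rows": [
    [0.0,[-0.02,-0.03,0],[0,0,-0.6]],
    [0.0,[-0.02,-0.04,0],[0,0,-0.6]],
    [0.0,[-0.02,-0.042,0],[0,0,-0.6]],
    [0.0,[-0.02,-0.042,0],[0,0,-0.6]],
    [0.0,[-0.02,-0.042,0],[0,0,-0.5]]
  ]
}}

```text
t: 6.65
eef_pos: [0.4716, 0.0536, 0.3299]
eef_rot: [[-1.0, -0.001, 0.001], [-0.001, 1.0, -0.0], [-0.001, -0.0, -1.0]]
force: [1.0, -0.6, -3.0]
gripper_width: 0.212
grip_force: 30.0
```

{"fn": "jog_arm", "kwargs": {
  "rows": [
    [0.0,[-0.02,-0.045,0],[0,0,0]],
    [0.0,[-0.002,-0.049,0],[0,0,0]],
    [0.0,[0,-0.049,0],[0,0,0]],
    [0.0,[0,-0.045,0],[0,0,0]],
    [0.0,[0,-0.035,0],[0,0,0]]
  ]
}}

```text
t: 7.15
eef_pos: [0.4501, -0.1706, 0.3301]
eef_rot: [[-1.0, 0.001, 0.001], [0.001, 1.0, -0.001], [-0.001, -0.001, -1.0]]
force: [-0.2, 0.2, -2.6]
gripper_width: 0.21
grip_force: 30.0
```

{"fn": "jog_arm", "kwargs": {
  "rows": [
    [0.0,[0,-0.022,0],[0,0,0]],
    [0.0,[0,0,0],[0,0,0]],
    [0.0,[0,0,0],[0,0,0]]
  ]
}}

```text
t: 7.45
eef_pos: [0.4505, -0.19, 0.3297]
eef_rot: [[-1.0, 0.0, 0.0], [0.0, 1.0, 0.001], [-0.0, 0.001, -1.0]]
force: [0.1, 0.5, -2.2]
gripper_width: 0.21
grip_force: 30.0
```

Run:
```python
from h import *
np.set_printoptions(precision=3,suppress=True)
s=get_state(); print(s["t"],s["eef_pos"],s["eef_rot"],s["force"])
a=snapshot("side");b=snapshot("top")
def cr(i,x,y,w,h,s): return cv2.resize(i[y:y+h,x:x+w,::-1],None,fx=s,fy=s,interpolation=cv2.INTER_CUBIC)
B=[]
bar=np.array(s["eef_pos"])+[0,0,-.0235]; seat=np.array([.562,-.190,.268])
for c,i in(("side",a),("top",b)):
    x0,y0=(300,215) if c=="side" else (390,140)
    A=cr(i,x0,y0,100,100,4)
    def dr(L,col):
        P=np.array([(proj(c,o)-[x0,y0])*4+1.5 for o in L]).astype(np.int32); cv2.polylines(A,[P],False,col,1)
    dr([bar+[0,-.036,0],bar+[0,.036,0]],(255,0,255))
    dr([seat+np.array(o) for o in [(-.0195,-.012,.019),(-.0195,.012,.019),(-.008,.012,.007),(-.008,.012,-.005),(.008,.012,-.005),(.008,.012,.007),(.0195,.012,.019),(.0195,-.012,.019),(.008,-.012,.007),(.008,-.012,-.005),(-.008,-.012,-.005),(-.008,-.012,.007),(-.0195,-.012,.019)]],(0,0,255))
    B.append(A)
cv2.imwrite('pics/c3.png',np.hstack(B))
```

```text
7.45 [ 0.451 -0.19   0.33 ] [[-1.     0.     0.   ]
 [ 0.     1.     0.001]
 [-0.     0.001 -1.   ]] [ 0.08   0.504 -2.151]
```

View pics/c3.png

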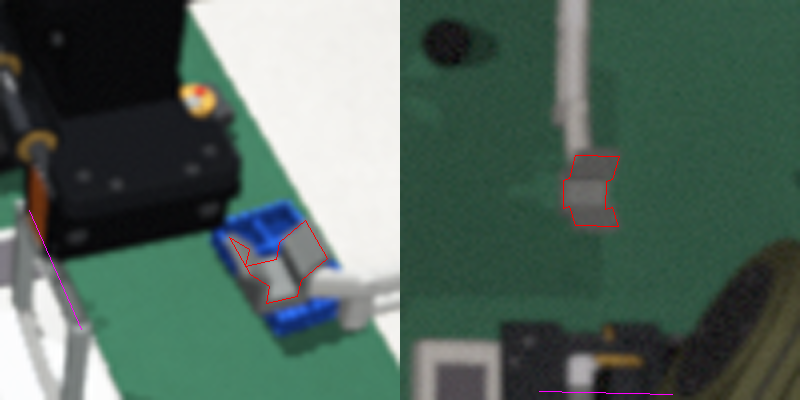

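Both views agree: the hook model fits in top and side, and the bar lies where computed. Entering the window.

{"fn": "jog_arm", "kwargs": {
  "rows": [
    [0.0,[0.02,0,0],[0,0,0]],
    [0.0,[0.025,0,0],[0,0,0]],
    [0.0,[0.025,0,0],[0,0,0]],
    [0.0,[0.025,0,0],[0,0,0]],
    [0.0,[0.016,0,0],[0,0,0]]
  ]
}}

```text
t: 8.05
eef_pos: [0.5632, -0.1883, 0.3296]
eef_rot: [[-1.0, -0.003, 0.0], [-0.003, 1.0, 0.0], [-0.0, 0.0, -1.0]]
force: [-0.7, 0.0, -2.7]
gripper_width: 0.211
grip_force: 30.0
```

{"fn": "jog_arm", "kwargs": {
  "rows": [
    [0.0,[0,0,-0.005],[0,0,0]],
    [0.0,[0,0,-0.005],[0,0,0]],
    [0.0,[0,0,-0.004],[0,0,0]],
    [0.0,[0,0,0],[0,0,0]]
  ]
}}

```text
t: 8.45
eef_pos: [0.5606, -0.1897, 0.3146]
eef_rot: [[-1.0, -0.001, -0.002], [-0.001, 1.0, 0.001], [0.002, 0.001, -1.0]]
force: [0.9, -0.2, -2.5]
gripper_width: 0.208
grip_force: 30.0
```

Run:
```python
from h import *
s=get_state(); print(s["t"],s["eef_pos"],s["force"])
a=snapshot("side");b=snapshot("top")
def cr(i,x,y,w,h,s): return cv2.resize(i[y:y+h,x:x+w,::-1],None,fx=s,fy=s,interpolation=cv2.INTER_CUBIC)
cv2.imwrite('pics/c4.png',np.hstack([cr(a,320,230,80,80,5),cr(b,395,145,80,80,5)]))
```

```text
8.45 [ 0.56060211 -0.18966373  0.31460798] [ 0.91009314 -0.21094933 -2.50254694]
```

View pics/c4.png

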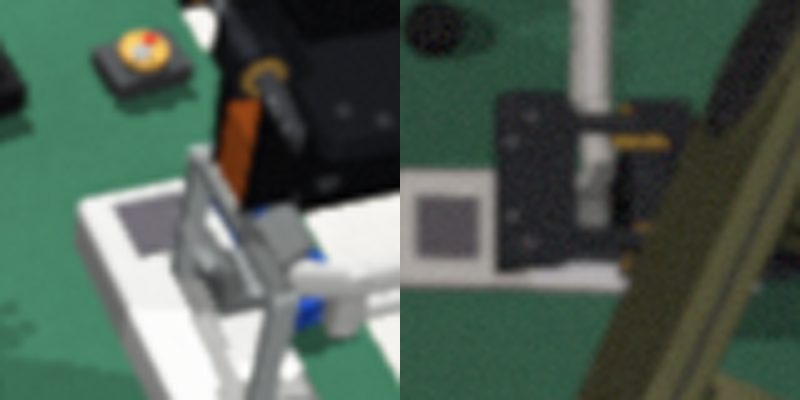

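The hook sits inside the window with the bar above the slot. Lowering slowly.

{"fn": "jog_arm", "kwargs": {
  "rows": [
    [0.0,[0,0,-0.004],[0,0,0]],
    [0.0,[0,0,-0.004],[0,0,0]],
    [0.0,[0,0,-0.004],[0,0,0]],
    [0.0,[0,0,-0.004],[0,0,0]],
    [0.0,[0,0,-0.004],[0,0,0]]
  ]
}}

```text
t: 9.05
eef_pos: [0.5616, -0.1901, 0.2951]
eef_rot: [[-1.0, -0.001, -0.0], [-0.001, 1.0, 0.0], [0.0, 0.0, -1.0]]
force: [-0.6, 0.4, -2.8]
gripper_width: 0.208
grip_force: 30.0
```

{"fn": "jog_arm", "kwargs": {
  "rows": [
    [0.0,[0,0,-0.003],[0,0,0]],
    [0.0,[0,0,-0.003],[0,0,0]],
    [0.0,[0,0,-0.003],[0,0,0]],
    [0.0,[0,0,-0.003],[0,0,0]],
    [0.0,[0,0,-0.003],[0,0,0]]
  ]
}}

```text
t: 9.55
eef_pos: [0.5617, -0.1901, 0.2806]
eef_rot: [[-1.0, -0.001, 0.0], [-0.001, 1.0, -0.0], [-0.0, -0.0, -1.0]]
force: [0.2, 1.1, -1.6]
gripper_width: 0.211
grip_force: 30.0
```

```bash
python3 avg.py 8
```

```text
9.95 [ 0.562 -0.19   0.281] F [-0.44  -0.104 -1.818] sd [0.438 0.288 0.401] T [0.02  0.059 0.   ] gw 0.20993345836447566 29.999783635139465 [  0.016 -36.4   -38.201  -0.046  -0.065  -0.   ]
```

{"fn": "jog_arm", "kwargs": {
  "rows": [
    [0.0,[0,0,-0.003],[0,0,0]],
    [0.0,[0,0,-0.003],[0,0,0]],
    [0.0,[0,0,-0.003],[0,0,0]],
    [0.0,[0,0,-0.003],[0,0,0]],
    [0.0,[0,0,-0.003],[0,0,0]]
  ]
}}

```text
t: 10.45
eef_pos: [0.5617, -0.1902, 0.2654]
eef_rot: [[-1.0, -0.001, 0.0], [-0.001, 1.0, -0.0], [-0.0, -0.0, -1.0]]
force: [-0.3, -1.2, -1.0]
gripper_width: 0.209
grip_force: 30.0
```

{"fn": "jog_arm", "kwargs": {
  "rows": [
    [0.0,[0,0,-0.003],[0,0,0]],
    [0.0,[0,0,-0.003],[0,0,0]],
    [0.0,[0,0,-0.002],[0,0,0]],
    [0.0,[0,0,-0.001],[0,0,0]],
    [0.0,[0,0,0],[0,0,0]]
  ]
}}

```text
t: 10.95
eef_pos: [0.5618, -0.1901, 0.2566]
eef_rot: [[-1.0, -0.001, 0.0], [-0.001, 1.0, -0.0], [-0.0, -0.0, -1.0]]
force: [0.4, -0.7, -0.1]
gripper_width: 0.208
grip_force: 30.0
```

```bash
python3 avg.py 25
```

```text
12.2 [ 0.562 -0.19   0.257] F [ 0.614 -0.923 -0.515] sd [0.614 0.485 0.584] T [-0.172 -0.118  0.003] gw 0.20567592615289104 29.99992936849594 [  0.3   -35.779 -36.447   0.068   0.379   0.001]
```

{"fn": "jog_arm", "kwargs": {
  "rows": [
    [0.0,[0,0,-0.002],[0,0,0]],
    [0.0,[0,0,-0.002],[0,0,0]],
    [0.0,[0,0,-0.001],[0,0,0]],
    [0.0,[0,0,-0.001],[0,0,0]],
    [0.0,[0,0,0],[0,0,0]]
  ]
}}

```text
t: 12.7
eef_pos: [0.5616, -0.19, 0.2504]
eef_rot: [[-1.0, -0.001, -0.0], [-0.001, 1.0, 0.0], [0.0, 0.0, -1.0]]
force: [1.3, 0.3, -0.1]
gripper_width: 0.208
grip_force: 30.0
```

```bash
python3 avg.py 40
python3 - <<'E'
from h import *
a=cv2.imread('pics/last_side.png'); cv2.imwrite('pics/c5.png',cv2.resize(a[220:340,310:430],None,fx=5,fy=5,interpolation=cv2.INTER_CUBIC))
E
```

```text
14.7 [ 0.562 -0.19   0.251] F [0.304 0.629 0.013] sd [0.549 0.564 0.519] T [ 0.145 -0.084  0.007] gw 0.20976540273916847 29.999881982803345 [ -0.71  -35.65  -36.768  -0.437  -0.035  -0.001]
```

View pics/c5.png

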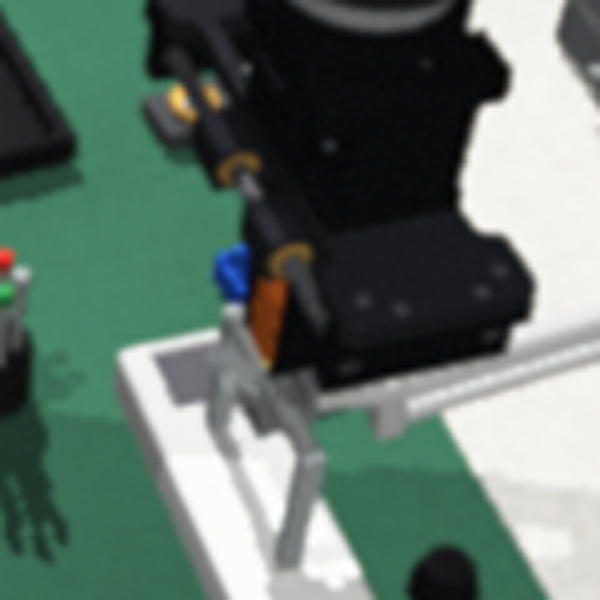

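The bar lies in the hook, and the wrist force is about 0 after a 44 mm sink, so the arm carries the lamp. Releasing.

{"fn": "jog_arm", "kwargs": {
  "rows": [
    [0.0,[0,0,-0.0005],[0,0,0]],
    [0.0,[0,0,0],[0,0,0]],
    [0.024,[0,0,0],[0,0,0]],
    [0.03,[0,0,0],[0,0,0]],
    [0.04,[0,0,0],[0,0,0]]
  ]
}}

```text
t: 15.2
eef_pos: [0.5616, -0.1903, 0.2503]
eef_rot: [[-1.0, -0.001, 0.0], [-0.001, 1.0, -0.001], [-0.0, -0.001, -1.0]]
force: [0.4, 0.1, 0.0]
gripper_width: 0.349
grip_force: 0.0
```

{"fn": "jog_arm", "kwargs": {
  "rows": [
    [0.06,[0,0,0],[0,0,0]],
    [0.06,[0,0,0],[0,0,0]],
    [0.06,[0,0,0],[0,0,0]],
    [0.06,[0,0,0],[0,0,0]],
    [0.06,[0,0,0],[0,0,0]]
  ]
}}

```text
t: 15.7
eef_pos: [0.5617, -0.1901, 0.2502]
eef_rot: [[-1.0, -0.001, 0.0], [-0.001, 1.0, -0.0], [-0.0, -0.0, -1.0]]
force: [-0.3, 0.4, -0.3]
gripper_width: 0.632
grip_force: 0.0
```

{"fn": "jog_arm", "kwargs": {
  "rows": [
    [0.06,[0,0,0.005],[0,0,0]],
    [0.06,[0,0,0.015],[0,0,0]],
    [0.06,[0,0,0.03],[0,0,0]],
    [0.06,[0,0,0.03],[0,0,0]],
    [0.06,[0,0,0.03],[0,0,0]]
  ]
}}

```text
t: 16.2
eef_pos: [0.5617, -0.1901, 0.3629]
eef_rot: [[-1.0, -0.001, 0.001], [-0.001, 1.0, -0.001], [-0.001, -0.001, -1.0]]
force: [-0.4, 0.5, -0.1]
gripper_width: 0.63
grip_force: 0.0
```

{"fn": "jog_arm", "kwargs": {
  "rows": [
    [0.06,[-0.02,0,0.03],[0,0,0]],
    [0.06,[-0.04,0,0.02],[0,0,0]],
    [0.06,[-0.04,0,0],[0,0,0]],
    [0.06,[-0.04,0,0],[0,0,0]],
    [0.06,[-0.02,0,0],[0,0,0]]
  ]
}}

```text
t: 16.7
eef_pos: [0.3996, -0.1899, 0.4128]
eef_rot: [[-1.0, 0.0, 0.003], [0.0, 1.0, -0.002], [-0.003, -0.002, -1.0]]
force: [1.1, -0.3, -0.6]
gripper_width: 0.632
grip_force: 0.0
```

Run:
```python
from h import *
P=[]
for i in range(24):
    im=snapshot("side"); P.append(im[200:340,300:430].astype(float))
    if i in(0,6,12,23): print(get_state()["t"], np.abs(P[-1]-P[0]).mean(), (np.abs(P[-1]-P[0]).max(2)>50).sum())
s=get_state(); print(s["eef_pos"],s["force"])
cv2.imwrite('pics/c6.png',cv2.resize(im[200:340,300:430,::-1],None,fx=4,fy=4,interpolation=cv2.INTER_CUBIC))
```

```text
16.75 0.0 0
17.05 0.8866483516483517 35
17.35 0.972032967032967 47
17.9 0.8952930402930402 38
[ 0.40162502 -0.1900892   0.41019217] [ 0.45838436 -0.81428253  1.04969313]
```

View pics/c6.png

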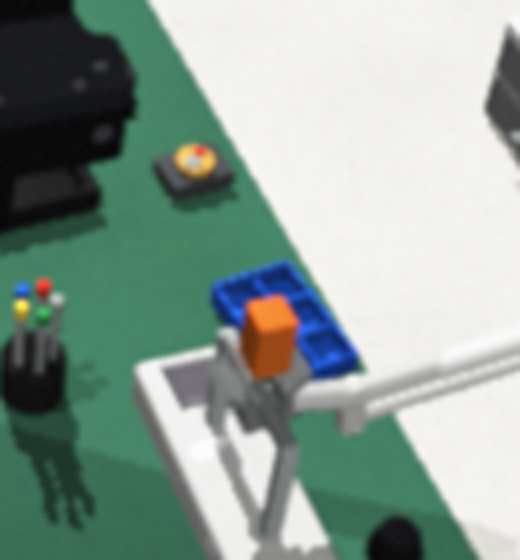

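The lamp hangs in the hook, seemingly upright. I'll wait a bit, then check its motion and tilt from the grip position.

{"fn": "jog_arm", "kwargs": {
  "rows": [
    [0.06,[0,0,0],[0,0,0]],
    [0.06,[0,0,0],[0,0,0]],
    [0.06,[0,0,0],[0,0,0]],
    [0.06,[0,0,0],[0,0,0]],
    [0.06,[0,0,0],[0,0,0]]
  ]
}}

```text
t: 18.4
eef_pos: [0.4016, -0.1901, 0.4102]
eef_rot: [[-1.0, -0.001, -0.0], [-0.001, 1.0, -0.0], [0.0, -0.0, -1.0]]
force: [-0.2, 0.2, 0.3]
gripper_width: 0.631
grip_force: 0.0
```

Run:
```python
from h import *
np.set_printoptions(precision=3,suppress=True)
def og(c,w):
    i=snapshot(c)[...,::-1];h=cv2.cvtColor(np.ascontiguousarray(i),cv2.COLOR_BGR2HSV); m=(h[...,0]<18)&(h[...,1]>170)&(h[...,2]>110)
    ys,xs=np.nonzero(m[w[2]:w[3],w[0]:w[1]]); return np.array([xs.mean()+w[0],ys.mean()+w[2],len(xs)])
S=np.array([og("side",(350,385,265,300)) for _ in range(20)]); print(S[::2])
t=og("top",(415,460,160,215)); print(t)
p,e=tri(S[-1][:2],t[:2]); print("grip",p,e,"expected",[.5617,-.190,.2665],proj("side",[.5617,-.19,.2665]),proj("top",[.5617,-.19,.2665+.018]))
```

```text
[[367.28  283.697 175.   ]
 [367.28  283.697 175.   ]
 [367.256 283.693 176.   ]
 [367.28  283.697 175.   ]
 [367.28  283.697 175.   ]
 [367.28  283.697 175.   ]
 [367.28  283.697 175.   ]
 [367.28  283.697 175.   ]
 [367.256 283.693 176.   ]
 [367.28  283.697 175.   ]]
[436.128 188.915  94.   ]
grip [ 0.561 -0.19   0.267] 0.0006984819533661324 expected [0.5617, -0.19, 0.2665] [367.575 283.766] [438.612 187.685]
```

```bash
python3 -c "
from bench import *
print(sign_off())"
```

```text
the job is handed in; nothing more can be done
None
```

The job is handed in: by my last measurements the lamp hangs level and still in the balance arm's hook, about 44 mm down, with the gripper clear of it; the result of the judging was not shown.

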